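Reline the slip clutch

TASK

Reline the slip clutch: lift the two disc springs off its hub and lay them side by side on the green mat without turning them over, put the rusty worn plate in the scrap tray, and seat the new yellow-backed plate on the hub, backing up. Then put the springs back on the hub as they were, narrow ends together: first the large dark one, narrow end up, then the small bright one, narrow end down. Leave the lock nut off and the other things on the bench where they are.

Things in the scene. Friction and masses are not known exactly. Their poses are not given: they have to be found in the camera images.
- clutch_hub: Slip-clutch hub, fixed: grey round flange 110 mm across, 17 mm high with its screws; boss 48 mm in diameter, its top (the seat) at 36 mm; shaft 20 mm in diameter up to 67 mm, then a tapered nose (10 mm at the tip) up to 76 mm. Origin: centre of underside, z up along the shaft. Undersides when seated: plate at 36 mm, large spring 46 mm, small spring 56 mm above the bench.
- service_mat: Side area: dark green mat with a pale border line, 105 mm along its x, 170 mm along its y, 3 mm thick, fixed. Origin: centre of the underside. Room for two springs side by side along its y.
- scrap_tray: Scrap tray: empty square tray of dark sheet metal, 130 x 130 mm outside, walls 3 mm thick, rim 20 mm above the bench, floor 3 mm thick, fixed. Origin: centre of the underside.
- small_spring: Small bright steel disc spring (cone washer): outside 50 mm, bore 24 mm, 10 mm high; the wide rim is a 5 mm high cylinder, the narrow end a flat ring of 32 mm diameter. About 70 g. At the start on top of the stack: narrow end down, hollow side up, so its rim is 5 to 10 mm above its underside. Origin: centre of its underside (the narrow end), z up.
- large_spring: Large dark steel disc spring (cone washer): outside 57 mm, bore 24 mm, 10 mm high; the wide rim is a 5 mm high cylinder, the narrow end a flat ring of 32 mm diameter. About 90 g. At the start under the small one, on the worn plate: rim down, narrow end up. Origin: centre of its underside (the wide rim), z up. In the stack a 10 mm gap parts the two rims; outside its own rim the plate lies only 2 mm lower.
- worn_plate: Worn friction plate, rusty brown backing on black lining, 64 mm diameter, bore 24 mm, 10 mm high, about 100 g: lower 6 mm a cylinder (lining, grip it there), above it the backing slopes to a flat top of 46 mm diameter. Origin: centre of underside, z up. At the start on the hub's seat under both springs; its edge stands out 3.5 mm all round.
- new_plate: New friction plate, yellow backing on orange-brown lining, 64 mm diameter, bore 24 mm, 10 mm high, about 100 g: lower 6 mm a cylinder (lining, grip it there), above it the backing slopes to a flat top of 46 mm diameter. Origin: centre of underside, z up. At the start right way up on a fixed sheet of carton, 100 x 110 mm, 3 mm thick.
- lock_nut: Bystander: the clutch's dark round slotted nut, 34 mm diameter, 10 mm high, lying at the left front of the bench. Origin: centre of the underside.
- abrasive_roll: Bystander: dark red roll, 52 mm diameter, 49 mm high, standing near the left edge of the bench (a second, fixed one stands far back). Origin: centre of the underside.
- chuck_key: Bystander: steel T-shaped chuck key, 50 x 66 mm, 12 mm high, lying to the right behind the blue vice. Origin: centre of the underside. (The vice is fixed at x 0.44 to 0.58, y -0.09 to 0.05 m, 133 mm high.)
Not all that is in view belongs to the job. What is meant by the new_plate is not pink, and is the smaller of those in its own colour.

How it is judged (in metres and radians):
On the way, in this order (a step that is already met when the one before it is completed fails the run):
1. both springs lie side by side on the mat, each the way up it came off (x of large_spring in the frame of service_mat between -0.045 and 0.045 m and y of large_spring in the frame of service_mat between -0.077 and 0.077 m and z of large_spring in the frame of service_mat between -0.001 and 0.007 m and angle between each of large_spring, small_spring's own z axis and vertical below 0.15 rad and linear speed of each of large_spring, small_spring below 0.03 m/s and contact force between the fingers and large_spring below 0.1 N and x of small_spring in the frame of service_mat between -0.045 and 0.045 m and y of small_spring in the frame of service_mat between -0.077 and 0.077 m and z of small_spring in the frame of service_mat between -0.001 and 0.007 m and contact force between the fingers and small_spring below 0.1 N), for 0.2 s.
2. the worn plate lies in the scrap tray (x of worn_plate in the frame of scrap_tray between -0.045 and 0.045 m and y of worn_plate in the frame of scrap_tray between -0.045 and 0.045 m and z of worn_plate in the frame of scrap_tray between -0.001 and 0.017 m and contact force between the fingers and worn_plate below 0.1 N), for 0.2 s.
3. the new plate is seated on the hub, backing up (horizontal distance between new_plate and clutch_hub below 0.006 m and z of new_plate in the frame of clutch_hub between 0.032 and 0.04 m and angle between new_plate's own z axis and vertical below 0.15 rad), for 0.2 s.
4. the large spring is on the new plate, narrow end up (all of step 3 and horizontal distance between large_spring and clutch_hub below 0.006 m and z of large_spring in the frame of clutch_hub between 0.042 and 0.05 m and angle between large_spring's own z axis and vertical below 0.15 rad), for 0.2 s.
At the end, for the whole second after the job is handed in: On the hub, within 6 mm of its axis, 4 mm of height and 0.15 rad of level: new plate on the seat (backing up), large spring narrow end up, small spring narrow end down. The worn plate lies in the scrap tray, within 45 mm of its centre in x and y. All at rest (all of step 4 and horizontal distance between small_spring and clutch_hub below 0.006 m and z of small_spring in the frame of clutch_hub between 0.052 and 0.06 m and angle between small_spring's own z axis and vertical below 0.15 rad and x of worn_plate in the frame of scrap_tray between -0.045 and 0.045 m and y of worn_plate in the frame of scrap_tray between -0.045 and 0.045 m and z of worn_plate in the frame of scrap_tray between -0.001 and 0.017 m and linear speed of each of large_spring, small_spring, new_plate, worn_plate below 0.02 m/s and angular speed of each of large_spring, small_spring, new_plate, worn_plate below 0.3 rad/s); the robot touches nothing.
It fails at once if the lock nut is shoved or knocked over (moved more than 20 mm) (distance of lock_nut from where it was at the start of the episode above 0.02 m).
It fails at once if the abrasive roll is shoved or knocked over (moved more than 20 mm) (distance of abrasive_roll from where it was at the start of the episode above 0.02 m).
It fails at once if the chuck key is shoved or knocked over (moved more than 20 mm) (distance of chuck_key from where it was at the start of the episode above 0.02 m).
It also fails if it takes over 136 s, if anything falls off the work surface, if the arm or the gripper's body presses on something with over 40 N, if the wrist force passes 120 N, or if a joint passes its speed limit or range.

ROBOT

A 6-joint arm with a two-finger parallel gripper is mounted at the origin on a cart in front of the work surface, level with it; the furniture and walls round the work are solid. World frame = base frame: x ahead of the robot, y to its left, z up, the work surface at z = 0. Lengths are in mm, angles in degrees, forces in N, time in s.
With the tool pointing down it reaches from about 350 to 850 mm from the base axis. Payload 8.1 kg.
Tool frame: the origin (TCP) lies at the very end of the fingers, on their centre line; the grasp point (between the pads) lies 19 mm behind it (r.grip_depth is the distance from the TCP to the grasp point, in mm); y points along the fingers, z is the direction in which the jaws open and shut, and the axes are right-handed (so a half turn about y gives the same grasp; the last joint's range is limited). The gripper opens to 85 mm and grips with 20 to 120 N. Pads are 22 mm wide; open, the fingers measure 114 mm over their backs; the gripper's body (76 mm by 85 mm) begins 54 mm behind the grasp point. The pads swing forward as they close: fully open they stand 13 mm farther back than shut.
Start: joints at [66.211, 7.471, 85.268, -0, 87.261, -4.893], TCP at [194.291, 567.676, 231.292] pointing down, gripper open.
Joint ranges: [-169.43, 169.43], [-51.17, 129.36], [1.28, 143.12], [-76.62, 256.62], [0, 156.53], [-152.29, 152.29]. Speed limits (degrees/s): [136.94, 136.94, 159.86, 180, 180, 180].

INTERFACE

Orientations are given as [roll, pitch, yaw] about the fixed x, y, z axes, in that order (R = Rz(yaw) Ry(pitch) Rx(roll)).
In Python, from bench import readout, eyes, r gives the robot as it stands. The module is installed in compiled form; this text tells all that it offers.
- The arm moves only by the tool move_arm, never from a script. Its argument "motion" is text: rows parted by semicolons, each of 6 numbers parted by spaces: the shift along the world's x, y, z in cm, then the turn, a rotation vector about the world's x, y, z in degrees. A call has 1 to 10 rows; each row is the pose to reach, as a shift and turn from the pose commanded when the call began; what a row does not reach only later rows make up. A row lasts 1/12 s, in which the tool goes at most 41.7 mm and 7.16 degrees, less where a joint would pass 70% of its speed; a pose out of reach is approached as far as the arm can. A call with a gripper value outside its range is refused whole. "fingers" is the finger opening in cm, from 0 to 8.54, set as the call begins (left out, the last holds). The fingers move at their own pace and stop on an object; "squeeze" is the grip in N (left out, the last holds). Time passes only in rows, so rows that repeat a pose let the fingers close. It gives the time, the measured TCP pose, the force and the opening at its end, in the units of the state.
- readout.sense(): the state, without advancing time (a new reading comes with each control period).
- eyes.snapshot(name): name is "scene" or "top" or "wrist"; returns a dict with "image" (480x640x3 uint8, blue, green, red), "fx", "fy", "cx", "cy" (pixels), "world_to_cam" (4x4, takes a point from world to camera coordinates). Camera axes: x right, y down, z forward; pixel columns grow to the right and rows downward; lengths in mm; the calibration is good to about 2 mm. A picture is of the moment at which its call begins. There is no depth.
- r.hand_in(): hands the job in, once; it reports no verdict.
The state is a dict: "time": time; "joint_pos": joint angles; "qd": joint speeds; "joint_efforts": joint torques, N m; "tool_pos": TCP position; "tcp_rot": TCP orientation; "ft_force": force on the tool from outside, world axes, zero at the start; "wrist_torque": the same for the moment, N m; "finger_gap": finger opening in mm.
Only numpy, scipy, OpenCV 4.12 (cv2) and the standard library are available. Lean on these libraries where they do the work, as an engineer would, in place of code of your own. Each camera call takes 0.05 s, during which the arm holds its last target. There are 200 camera calls.

## Working session

There is one attempt and no reset: what is moved stays moved. The work goes in short steps, Python scripts to look and compute and a tool call to move; the robot and the scene stay as the last step left them, time stands still between calls to the robot, and variables do not carry over. Pictures are saved under pics/ and viewed, about 12 in all and at most 16, crops included, and the job is handed in when it is done.

Besides the shell and the picture viewer there is one more tool, called after "Emit:" as name(argument=value, ...), one argument or row to a line, values as JSON. move_arm: Moves the arm, as the interface text tells. Its arguments: {"type":"object","properties":{"motion":{"type":"string"},"fingers":{"type":"number"},"squeeze":{"type":"number"}},"required":["motion"]}

```bash
mkdir -p pics; cat > h.py <<'E'
import numpy as np,cv2
from bench import readout,eyes,r
def snap(n,f):
    s=eyes.snapshot(n); cv2.imwrite('pics/'+f,s['image']); np.savez('pics/'+f+'.npz',**s); return s
def ray(s,u,v,z):
    T=np.array(s['world_to_cam']);R=T[:3,:3];c=-R.T@T[:3,3]
    d=R.T@np.array([(u-s['cx'])/s['fx'],(v-s['cy'])/s['fy'],1]);return c+d*(z-c[2])/d[2]
def proj(s,p):
    T=np.array(s['world_to_cam']);q=T[:3,:3]@np.array(p)+T[:3,3];return s['fx']*q[0]/q[2]+s['cx'],s['fy']*q[1]/q[2]+s['cy']
E
python3 - <<'E'
from h import *
a=snap('top','t0.png');b=snap('scene','s0.png');c=snap('wrist','w0.png')
for s in (a,b,c):
    T=np.array(s['world_to_cam']);print(s['fx'],-T[:3,:3].T@T[:3,3],T[2,:3])
print(readout.sense())
E
```

```text
541.1373145606252 [ 454.17454943   62.48332954 1112.18284792] [ 0.08624346 -0.00755392 -0.99624545]
590.4265689602603 [-118.35134827 -390.95106688  988.08938779] [ 0.53595964  0.37760689 -0.7550896 ]
390.44307494912925 [126.48720701 590.29123321 373.08587452] [ 0.26581652 -0.09371699 -0.95945751]
{'time': 0.15, 'joint_pos': array([ 6.62124294e+01,  7.50633924e+00,  8.53174551e+01, -1.43187682e-03,
        8.72636560e+01, -4.89057857e+00]), 'qd': array([-0.0051348 , -0.16096291, -0.09539118, -0.02178457,  0.09566492,
       -0.05245755]), 'joint_efforts': array([ 1.75988960e-03, -5.70054102e+01, -5.01164067e+01, -9.42616566e-05,
        9.37836739e-03,  7.61056071e-05]), 'tool_pos': array([194.0988458 , 567.255018  , 230.44918065]), 'tcp_rot': array([-9.00872538e+01,  6.03047241e-03, -1.88969272e+01]), 'ft_force': array([-0.0515005 ,  0.26510706,  0.14468237]), 'wrist_torque': array([0.03575289, 0.02023337, 0.0140643 ]), 'finger_gap': 85.24002392836319}
```

View pics/t0.png

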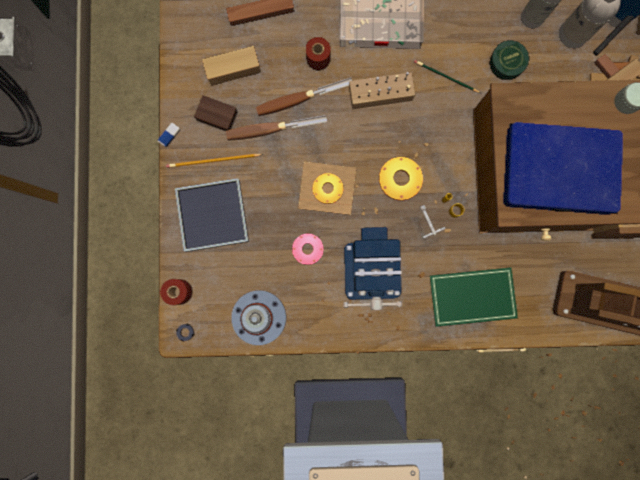

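View pics/s0.png

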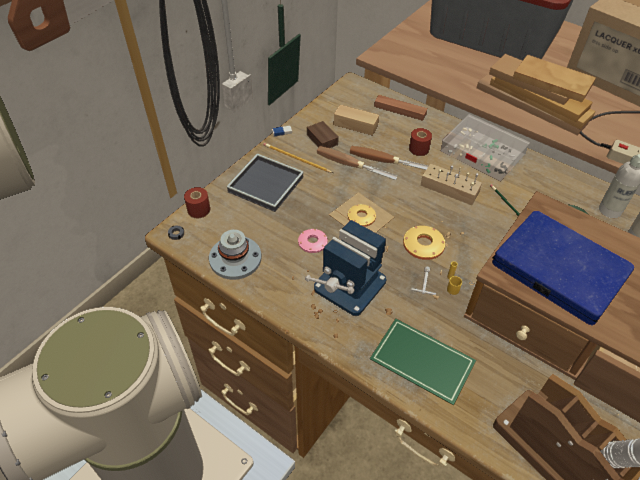

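Top view: the hub stack is at (258,318), the mat at (474,297), the tray at (211,214) and the nut at (185,332). New-plate candidates are the small yellow one on carton (328,188), the large yellow one (401,178) and the pink one (308,249). By the description I choose (328,188).

```bash
python3 - <<'E'
from h import *
s=dict(np.load('pics/t0.png.npz'));sc=dict(np.load('pics/s0.png.npz'))
for n,S in(('top',s),('scene',sc)):
    im=S['image'];h=cv2.cvtColor(im,cv2.COLOR_BGR2HSV)
    def blobs(nm,lo,hi,z,amin):
        m=cv2.inRange(h,lo,hi);m=cv2.morphologyEx(m,cv2.MORPH_CLOSE,np.ones((5,5)))
        for c in cv2.findContours(m,cv2.RETR_EXTERNAL,cv2.CHAIN_APPROX_NONE)[0]:
            if cv2.contourArea(c)>amin:
                P=np.array([ray(S,*p[0],z)[:2] for p in c],np.float32)
                (cx,cy),w,a=cv2.minAreaRect(P);print(n,nm,c.reshape(-1,2).mean(0).round(),'ctr',round(cx,1),round(cy,1),np.round(w),round(a,1))
    blobs('yellow',(20,150,150),(35,255,255),8,150)
    blobs('green',(60,100,30),(85,255,130),3,1500)
    blobs('flange',(100,40,90),(125,120,220),12,500)
    blobs('traydark',(105,10,40),(135,90,100),10,1500)
c=lambda S,x,y,w,k:cv2.resize(S['image'][y-w:y+w,x-w:x+w],None,fx=k,fy=k,interpolation=2)
cv2.imwrite('pics/c0.png',np.hstack([c(s,328,188,40,5),c(s,258,318,40,5)]))
E
```

```text
top yellow [327. 187.] ctr 670.4 58.7 [60. 61.] 88.5
top yellow [401. 177.] ctr 687.5 -94.1 [87. 86.] 88.5
top green [474. 296.] ctr 438.0 -233.0 [102. 166.] 4.0
top flange [258. 317.] ctr 407.8 205.6 [105. 102.] 88.5
top traydark [347. 402.] ctr 220.1 25.3 [119. 219.] 0.2
top traydark [211. 215.] ctr 620.1 298.9 [120. 119.] 7.9
```

View pics/c0.png

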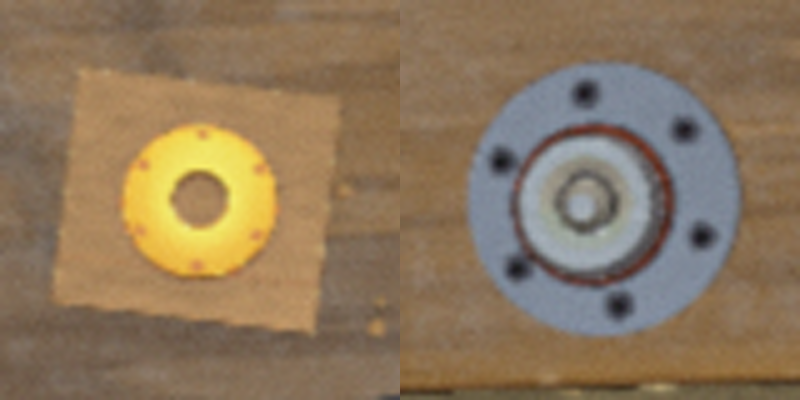

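Emit:
move_arm(
  motion="3 -4 0 0 0 0;6 -7.6 0 0 0 0;8 -11 -1 0 0 0;10 -14.5 -1.5 0 0 0;12 -18 -2 0 0 0;14 -21.5 -2.5 0 0 0;16 -25 -3 0 0 0;18 -28.5 -3.5 0 0 0;19.8 -32 -4 0 0 0;21.37 -35 -4.5 0 0 0",
  fingers=6.2,
  squeeze=40,
)

```text
time: 0.98
tool_pos: [408.5, 215.6, 186.0]
tcp_rot: [-90.0, -0.0, -18.9]
ft_force: [0.7, 0.3, 0.2]
finger_gap: 62.1
```

Emit:
move_arm(
  motion="0 -1.27 -0.5 0 0 0;0 -1.27 -0.5 0 0 0;0 -1.27 -0.5 0 0 0;0 -1.27 -0.5 0 0 0",
)

```text
time: 1.32
tool_pos: [407.8, 205.7, 181.5]
tcp_rot: [-90.0, 0.0, -18.9]
ft_force: [-0.0, -0.8, 0.7]
finger_gap: 62.1
```

```bash
python3 - <<'E'
from h import *
s=snap('wrist','w1.png');st=readout.sense();print(st['tool_pos'],st['tcp_rot'],st['joint_pos'])
T=s['world_to_cam'];print(-T[:3,:3].T@T[:3,3],proj(s,st['tool_pos']),proj(s,[408,205,71]))
E
```

```text
[407.7880433  206.01246772 181.59668638] [-8.99669558e+01 -3.58094738e-03 -1.88343655e+01] [ 2.03494672e+01 -1.37192219e+01  1.10897962e+02  2.35365356e-02
  8.27976074e+01 -5.08191144e+01]
[340.11801059 228.44903897 324.22281078] (np.float64(317.2247629126311), np.float64(307.30813822254385)) (np.float64(315.1913232400934), np.float64(233.49316012195737))
```

View pics/w1.png

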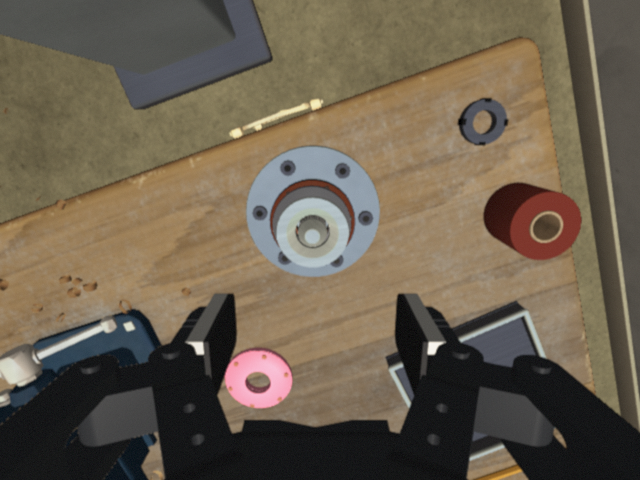

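Wrist view: the stack is centred at about (312,233) with the nose tip at (312,237), and the fingertips are at (235,293) and (397,293). I'll measure the hub axis from the flange and the spring.

```bash
python3 - <<'E'
from h import *
s=dict(np.load('pics/w1.png.npz'));im=s['image'];h=cv2.cvtColor(im,cv2.COLOR_BGR2HSV)
def fit(nm,lo,hi,z,roi):
    x0,y0,x1,y1=roi;m=cv2.inRange(h,lo,hi);k=np.zeros_like(m);k[y0:y1,x0:x1]=m[y0:y1,x0:x1]
    k=cv2.morphologyEx(k,cv2.MORPH_CLOSE,np.ones((5,5)))
    c=max(cv2.findContours(k,cv2.RETR_EXTERNAL,cv2.CHAIN_APPROX_NONE)[0],key=cv2.contourArea)
    P=np.array([ray(s,*p[0],z)[:2] for p in cv2.convexHull(c)],np.float32);print(nm,c.reshape(-1,2).min(0),c.reshape(-1,2).max(0),cv2.minEnclosingCircle(P),cv2.fitEllipse(P))
for p in [(285,215),(312,205),(340,240),(312,200),(312,195),(262,190),(295,250)]: print(p,h[p[1],p[0]])
fit('flange',(100,30,100),(125,120,230),12,(240,140,385,285))
fit('spring',(0,0,150),(100,50,255),66,(270,190,355,272))
print('nose',ray(s,312,237,76))
E
```

```text
(285, 215) [ 98  23 198]
(312, 205) [ 98  24 199]
(340, 240) [ 98  21 194]
(312, 200) [ 98  24 201]
(312, 195) [  0   5 101]
(262, 190) [104  37 174]
(295, 250) [ 28  23 174]
flange [247 147] [378 275] ((407.4541015625, 202.7970428466797), 53.825965881347656) ((407.4423828125, 202.79922485351562), (107.22256469726562, 107.4171142578125), 52.5193977355957)
spring [277 198] [348 267] ((408.427490234375, 202.60086059570312), 24.8609561920166) ((408.33233642578125, 202.62567138671875), (49.194671630859375, 49.55512619018555), 1.0688602924346924)
nose [408.25861337 202.67954077  76.        ]
```

Emit:
move_arm(
  motion="0 -0.25 -3 0 0 0;0 -0.25 -6 0 0 0;0 -0.25 -9 0 0 0;0 -0.25 -11 0 0 0;0 -0.25 -12.5 0 0 0;0 -0.25 -12.7 0 0 0;0 -0.25 -12.7 0 0 0;0 -0.25 -12.7 0 0 0",
)

```text
time: 2.03
tool_pos: [408.5, 203.5, 55.4]
tcp_rot: [-90.0, -0.1, -18.8]
ft_force: [1.1, 0.7, 1.1]
finger_gap: 61.9
```

```bash
python3 - <<'E'
from h import *
s=snap('wrist','w2.png');st=readout.sense();print(st['tool_pos'],st['ft_force'])
q=snap('scene','s2.png')
u,v=map(int,proj(q,[408,203,55]))
a=cv2.resize(q['image'][v-50:v+50,u-40:u+40],None,fx=4,fy=4,interpolation=2)
u,v=map(int,proj(s,st['tool_pos']))
b=cv2.resize(s['image'][180:380,200:440],None,fx=1.66,fy=2,interpolation=2)
cv2.imwrite('pics/c2.png',np.hstack([a,b]))
E
```

```text
[408.98039705 203.45149658  55.88478824] [-0.14279185  0.31996531  0.37574576]
```

View pics/c2.png

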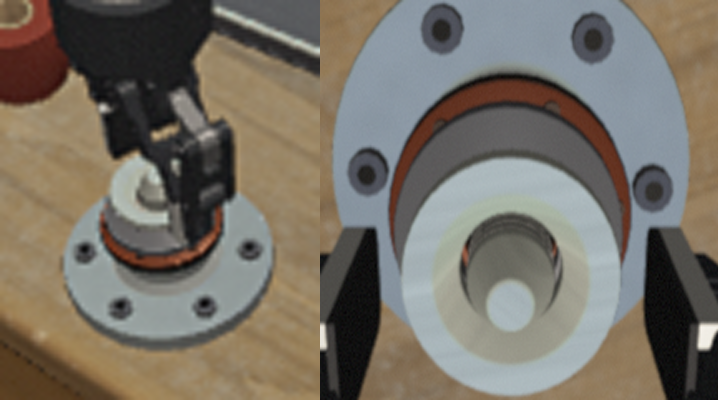

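The stack and both fingers are centred around the bright spring. Next I'll check the near fingertip's height (crop pixel (197,248)).

```bash
python3 - <<'E'
from h import *
q=dict(np.load('pics/s2.png.npz'))
u,v=map(int,proj(q,[408,203,55]));print(u,v,'tip px',u-40+197/4,v-50+248/4)
j=np.array([.323,.946])
for o in (-31,-38):
  for z in (50,55,60,65):print(o,z,np.round(proj(q,[*(np.array([408.5,203])+o*j),z]),1))
s=dict(np.load('pics/w2.png.npz'));
for z in (55,60,65): print(z,[np.round(proj(s,[*(np.array([408.8,203.4])+o*j),z]),1) for o in (-31,31)])
E
```

```text
233 242 tip px 242.25 254.0
-31 50 [241.1 253.2]
-31 55 [240.9 251.7]
-31 60 [240.7 250.1]
-31 65 [240.5 248.6]
-38 50 [242.9 255.5]
-38 55 [242.6 253.9]
-38 60 [242.4 252.4]
-38 65 [242.2 250.8]
55 [array([239.8, 307.7]), array([393.3, 307.7])]
60 [array([237.4, 313.6]), array([395.8, 313.6])]
65 [array([234.9, 319.8]), array([398.4, 319.8])]
```

Emit:
move_arm(
  motion="0 0 0 0 0 0;0 0 0 0 0 0;0 0 0 0 0 0;0 0 0 0 0 0;0 0 0 0 0 0;0 0 0 0 0 0",
  fingers=4.4,
  squeeze=40,
)

```text
time: 2.63
tool_pos: [409.1, 203.0, 56.3]
tcp_rot: [-89.9, -0.1, -18.9]
ft_force: [-4.2, 0.0, 9.3]
finger_gap: 47.1
```

Emit:
move_arm(
  motion="0 0 0.3 0 0 0;0 0 0.8 0 0 0;0 0 1.6 0 0 0;0 0 2.5 0 0 0;0 0 4 0 0 0;0 0 4 0 0 0;0 0 4 0 0 0",
)

```text
time: 3.22
tool_pos: [409.1, 202.9, 95.7]
tcp_rot: [-89.9, -0.1, -18.9]
ft_force: [-0.2, -0.4, -0.7]
finger_gap: 47.0
```

```bash
python3 - <<'E'
from h import *
s=snap('wrist','w3.png');st=readout.sense();print(st['tool_pos'],st['ft_force'],st['finger_gap'])
q=snap('scene','s3.png')
u,v=map(int,proj(q,[408,203,80]))
a=cv2.resize(q['image'][v-50:v+50,u-40:u+40],None,fx=4,fy=4,interpolation=2)
b=cv2.resize(s['image'][150:390,180:460],None,fx=1.66,fy=1.667,interpolation=2)
cv2.imwrite('pics/c3.png',np.hstack([a,b]))
E
```

```text
[408.38917281 202.60930938  94.70306031] [-0.19037614 -0.7525821  -1.46782023] 47.229366169429014
```

View pics/c3.png

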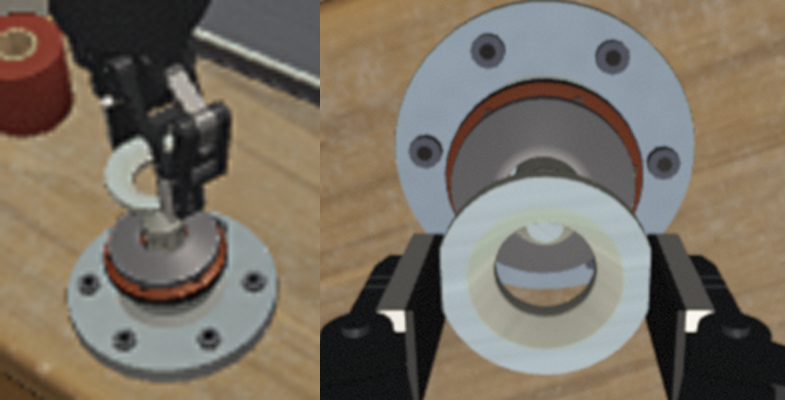

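Emit:
move_arm(
  motion="0 0 4 0 0 0;0 -2 7 0 0 0;0.2 -5.5 8.5 0 0 0;0.4 -9.5 8.5 0 0 0;0.7 -13.5 8.5 0 0 0;1 -17.5 8.5 0 0 0;1.3 -21.5 8.5 0 0 0;1.6 -25.5 8.5 0 0 0;1.9 -29.5 8.5 0 0 0;2.2 -33.5 8.5 0 0 0",
)

```text
time: 4.15
tool_pos: [429.2, -134.4, 178.4]
tcp_rot: [-90.0, 0.1, -18.9]
ft_force: [1.6, -0.0, -0.6]
finger_gap: 47.1
```

Emit:
move_arm(
  motion="0.2 -3 0 0 0 0;0.5 -5.8 -2 0 0 0;0.5 -5.8 -6 0 0 0;0.5 -5.8 -10 0 0 0;0.5 -5.8 -13 0 0 0;0.5 -5.8 -15 0 0 0;0.5 -5.8 -16 0 0 0;0.5 -5.8 -16.5 0 0 0;0.5 -5.8 -16.5 0 0 0;0.5 -5.8 -16.5 0 0 0",
)

```text
time: 4.98
tool_pos: [435.8, -190.9, 15.4]
tcp_rot: [-90.0, -0.1, -18.9]
ft_force: [0.3, -0.1, 0.1]
finger_gap: 47.4
```

```bash
python3 - <<'E'
from h import *
s=snap('wrist','w4.png');st=readout.sense();print(st['tool_pos'],st['ft_force'],st['finger_gap'])
cv2.imwrite('pics/x.png',s['image'])
E
```

```text
[ 436.2986728  -191.14900641   15.90935392] [ 1.00932357  0.05026158 -0.79158457] 47.112099906649746
```

View pics/w4.png

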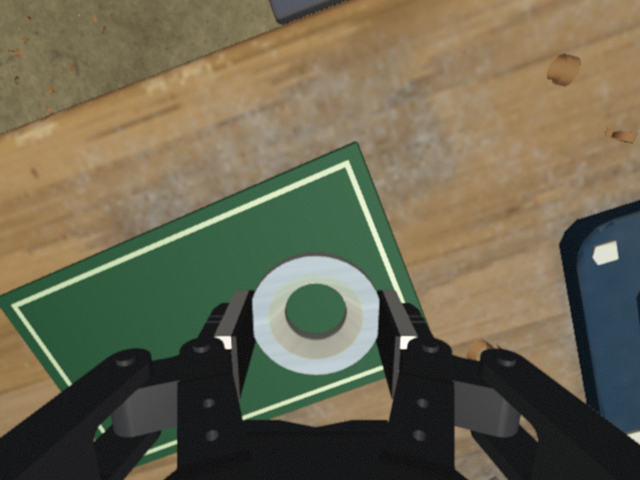

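Picture: the spring is level in the grip over the mat's near-vice half, centred at about (316,313). I'll lower it until it touches.

Emit:
move_arm(
  motion="0 0 -0.6 0 0 0;0 0 -1.0 0 0 0;0 0 -1.2 0 0 0;0 0 -1.3 0 0 0;0 0 -1.3 0 0 0;0 0 -1.3 0 0 0",
)

```text
time: 5.53
tool_pos: [435.7, -190.8, 3.2]
tcp_rot: [-90.0, -0.0, -18.9]
ft_force: [-8.5, 4.4, 20.1]
finger_gap: 46.9
```

Emit:
move_arm(
  motion="0 0 0.1 0 0 0;0 0 0.1 0 0 0;0 0 0.1 0 0 0;0 0 0.1 0 0 0;0 0 3 0 0 0;0 0 6 0 0 0;0 0 10 0 0 0;0 0 14 0 0 0;0 0 16 0 0 0;0 0 16 0 0 0",
  fingers=6.2,
)

```text
time: 6.37
tool_pos: [438.2, -192.3, 167.6]
tcp_rot: [-90.1, -0.6, -18.9]
ft_force: [0.7, -1.0, 1.3]
finger_gap: 62.0
```

```bash
cat >> h.py <<'E'
def fit(s,nm,lo,hi,z,roi=(0,0,640,480),amin=0,ks=5):
    h=cv2.cvtColor(s['image'],cv2.COLOR_BGR2HSV)
    x0,y0,x1,y1=roi;m=cv2.inRange(h,lo,hi);k=np.zeros_like(m);k[y0:y1,x0:x1]=m[y0:y1,x0:x1]
    k=cv2.morphologyEx(k,cv2.MORPH_CLOSE,np.ones((ks,ks)))
    c=max(cv2.findContours(k,cv2.RETR_EXTERNAL,cv2.CHAIN_APPROX_NONE)[0],key=cv2.contourArea)
    P=np.array([ray(s,*p[0],z)[:2] for p in cv2.convexHull(c)],np.float32)
    print(nm,c.reshape(-1,2).min(0),c.reshape(-1,2).max(0),'circ',cv2.minEnclosingCircle(P),'rect',cv2.minAreaRect(P),'ell',cv2.fitEllipse(P))
E
python3 - <<'E'
from h import *
s=snap('wrist','w5.png');st=readout.sense();print(st['tool_pos'],st['ft_force'],st['finger_gap'])
fit(s,'spring',(0,0,150),(110,50,255),13,(220,150,420,320))
fit(s,'mat',(60,90,30),(90,255,160),3)
E
```

```text
[ 436.90730787 -191.61048273  164.48989091] [ 0.28449508 -0.21244947  0.13513824] 62.30011024896737
spring [285 180] [348 242] circ ((435.187255859375, -191.32435607910156), 25.16183853149414) rect ((435.1379089355469, -191.2452850341797), (49.27153015136719, 49.458927154541016), 71.09906768798828) ell ((435.1371765136719, -191.2682647705078), (49.94579315185547, 50.169273376464844), 95.10711669921875)
mat [145 128] [373 306] circ ((432.19873046875, -236.3983612060547), 95.07035827636719) rect ((434.273681640625, -236.25637817382812), (96.02106475830078, 167.77383422851562), 4.264266490936279) ell ((431.4521179199219, -241.37196350097656), (111.69966125488281, 240.39759826660156), 5.5615034103393555)
```

View pics/w5.png

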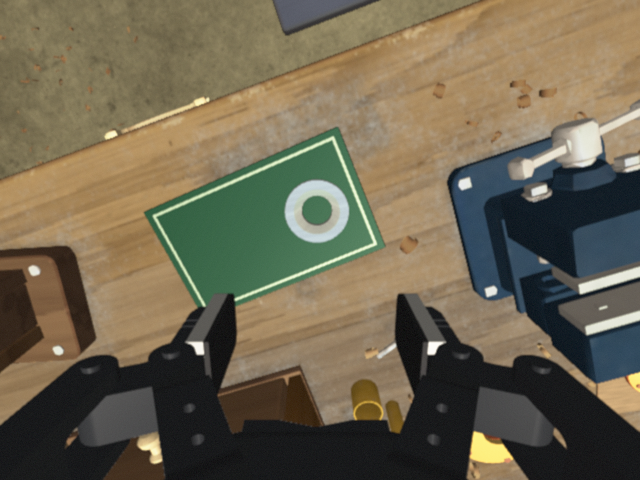

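Emit:
move_arm(
  motion="0 3 1.5 0 0 0;-0.3 7 1.5 0 0 0;-0.6 11 1.5 0 0 0;-0.9 15 1.5 0 0 0;-1.2 19 1.5 0 0 0;-1.5 23 1.5 0 0 0;-1.8 27 1.5 0 0 0;-2.1 31 1.5 0 0 0;-2.4 35 1.5 0 0 0;-2.7 39 0.5 0 0 0",
  fingers=6.7,
)

```text
time: 7.25
tool_pos: [407.6, 201.6, 166.3]
tcp_rot: [-90.0, -0.0, -18.9]
ft_force: [0.8, 0.8, 0.9]
finger_gap: 67.0
```

Emit:
move_arm(
  motion="0 0.3 -2 0 0 0;0 0.3 -4 0 0 0;0 0.3 -4 0 0 0;0 0.3 -4 0 0 0;0 0.3 -4 0 0 0",
)

```text
time: 7.67
tool_pos: [407.9, 202.0, 126.3]
tcp_rot: [-90.0, 0.0, -18.9]
ft_force: [-0.4, 0.8, -0.8]
finger_gap: 66.7
```

```bash
python3 - <<'E'
from h import *
s=snap('wrist','w6.png');st=readout.sense();print(st['tool_pos'],st['ft_force'],st['finger_gap'])
fit(s,'flange',(100,30,100),(125,120,230),12,(150,50,480,300))
h=cv2.cvtColor(s['image'],cv2.COLOR_BGR2HSV)
for z,d in((51,0),(51,20),(51,24),(51,26),(41,31)):
    u,v=map(int,proj(s,[408.2-d,202.6,z]));print(z,d,u,v,h[v,u])
print(ray(s,0,0,0)[2])
E
```

```text
[408.5301063  202.12719115 127.00586045] [ 0.53430221  0.64577957 -0.13329582] 67.11883713581524
flange [239 151] [396 299] circ ((407.4126281738281, 202.8377685546875), 53.88552474975586) rect ((406.4392395019531, 203.2332305908203), (107.28244018554688, 104.21621704101562), 71.07505798339844) ell ((407.46075439453125, 202.83084106445312), (107.34622192382812, 107.5163803100586), 2.255079984664917)
51 0 317 249 [ 30  24 107]
51 20 306 218 [165   5 102]
51 24 303 211 [ 0  0 98]
51 26 302 208 [ 0  3 95]
41 31 300 197 [  8 166 103]
0.0
```

Emit:
move_arm(
  motion="0 0 -3 0 0 0;0 0 -6 0 0 0;0 0 -7.5 0 0 0;0 0 -8.2 0 0 0;0 0 -8.4 0 0 0;0 0 -8.4 0 0 0;0 0 -8.4 0 0 0",
)

```text
time: 8.3
tool_pos: [409.4, 202.8, 44.0]
tcp_rot: [-89.9, -0.1, -18.9]
ft_force: [-1.2, 0.3, -0.0]
finger_gap: 67.3
```

Emit:
move_arm(
  motion="0 0 0 0 0 0;0 0 0 0 0 0;0 0 0 0 0 0;0 0 0 0 0 0;0 0 0 0 0 0;0 0 0 0 0 0",
  fingers=5.1,
)

```text
time: 8.8
tool_pos: [409.5, 202.9, 44.7]
tcp_rot: [-89.9, -0.1, -18.9]
ft_force: [-3.9, -1.8, 10.6]
finger_gap: 54.1
```

Emit:
move_arm(
  motion="0 0 0.3 0 0 0;0 0 0.8 0 0 0;0 0 1.6 0 0 0;0 0 2.5 0 0 0;0 0 4 0 0 0;0 0 4 0 0 0;0 0 4 0 0 0",
)

```text
time: 9.38
tool_pos: [409.0, 202.9, 83.6]
tcp_rot: [-89.9, -0.1, -18.9]
ft_force: [0.0, -0.2, -1.2]
finger_gap: 53.4
```

```bash
python3 - <<'E'
from h import *
s=snap('wrist','w7.png');st=readout.sense();print(st['tool_pos'],st['ft_force'],st['finger_gap'])
q=snap('scene','s7.png')
u,v=map(int,proj(q,[408,203,70]))
a=cv2.resize(q['image'][v-50:v+50,u-40:u+40],None,fx=4,fy=4,interpolation=2)
b=cv2.resize(s['image'][150:390,180:460],None,fx=1.66,fy=1.667,interpolation=2)
cv2.imwrite('pics/c7.png',np.hstack([a,b]))
E
```

```text
[408.22881931 202.6094125   82.62160306] [ 1.10208268 -0.11765048 -0.78673694] 53.37974689715693
```

View pics/c7.png

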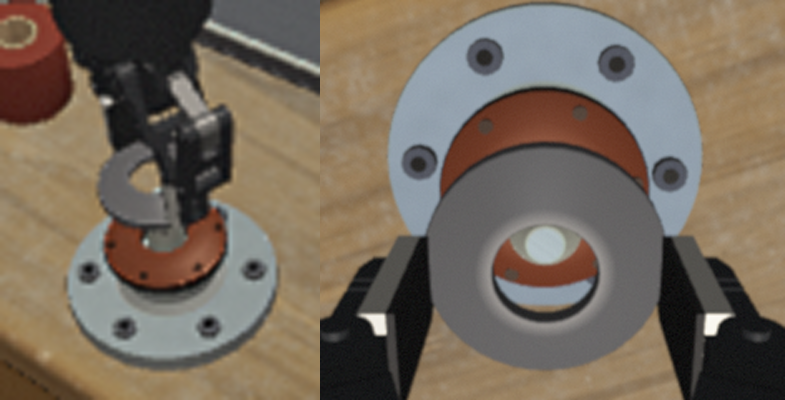

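Emit:
move_arm(
  motion="0 0 4 0 0 0;0 -2 7 0 0 0;0.2 -5 9.5 0 0 0;0.4 -9 9.5 0 0 0;0.7 -13 9.5 0 0 0;1 -17 9.5 0 0 0;1.3 -21 9.5 0 0 0;1.6 -25 9.5 0 0 0;1.9 -29 9.5 0 0 0;2.2 -33 9.5 0 0 0",
)

```text
time: 10.32
tool_pos: [429.2, -129.3, 176.4]
tcp_rot: [-90.0, 0.1, -18.9]
ft_force: [0.9, 1.2, -1.1]
finger_gap: 53.4
```

Emit:
move_arm(
  motion="0.3 -4 0 0 0 0;0.6 -8 0 0 0 0;0.9 -12 0 0 0 0;1.1 -15 -2 0 0 0;1.1 -15 -6 0 0 0;1.1 -15 -10 0 0 0;1.1 -15 -13 0 0 0;1.1 -15 -15 0 0 0;1.1 -15 -16 0 0 0;1.1 -15 -16.5 0 0 0",
)

```text
time: 11.15
tool_pos: [439.2, -276.2, 9.6]
tcp_rot: [-89.9, 0.3, -18.9]
ft_force: [0.6, 0.5, -0.5]
finger_gap: 53.5
```

Emit:
move_arm(
  motion="0 0 -0.5 0 0 0;0 0 -0.8 0 0 0;0 0 -1.0 0 0 0;0 0 -1.1 0 0 0;0 0 -1.1 0 0 0;0 0 -1.1 0 0 0",
)

```text
time: 11.65
tool_pos: [441.5, -277.9, 2.1]
tcp_rot: [-90.0, -0.1, -18.9]
ft_force: [0.2, 1.1, -1.4]
finger_gap: 53.6
```

Emit:
move_arm(
  motion="0 0 -0.1 0 0 0;0 0 -0.15 0 0 0;0 0 -0.2 0 0 0;0 0 -0.2 0 0 0;0 0 -0.2 0 0 0",
)

```text
time: 12.07
tool_pos: [441.6, -277.9, 1.7]
tcp_rot: [-90.0, -0.0, -18.9]
ft_force: [-7.4, 6.3, 19.9]
finger_gap: 53.5
```

Emit:
move_arm(
  motion="0 0 0.05 0 0 0;0 0 0.05 0 0 0;0 0 0.05 0 0 0;0 0 0.05 0 0 0;0 0 2 0 0 0;0 0 5 0 0 0;0 0 9 0 0 0;0 0 13 0 0 0;0 0 17 0 0 0;0 0 17 0 0 0",
  fingers=6.7,
)

```text
time: 12.9
tool_pos: [445.0, -280.5, 179.0]
tcp_rot: [-90.3, -0.8, -18.9]
ft_force: [1.1, -0.7, 1.2]
finger_gap: 66.9
```

Emit:
move_arm(
  motion="0 0 0 0 0 0;0 0 0 0 0 0;0 0 0 0 0 0",
)

```text
time: 13.15
tool_pos: [440.1, -276.9, 167.5]
tcp_rot: [-89.9, 0.2, -18.9]
ft_force: [0.1, -0.4, -0.4]
finger_gap: 66.8
```

```bash
python3 - <<'E'
from h import *
s=snap('wrist','w8.png');st=readout.sense();print(st['tool_pos'],st['ft_force'],st['finger_gap'])
fit(s,'small',(0,0,150),(110,50,255),13,(320,100,440,290))
fit(s,'large',(0,0,40),(180,45,140),8,(250,140,340,290))
fit(s,'mat',(60,90,30),(90,255,160),3)
E
```

```text
[ 439.9984972  -276.7453448   167.21167659] [0.17065985 0.94110296 0.3508239 ] 67.35524700986078
small [388 143] [439 208] circ ((435.1149597167969, -191.19773864746094), 25.077001571655273) rect ((433.7677001953125, -196.4282989501953), (38.73989486694336, 49.723785400390625), 76.12996673583984) ell ((435.0923156738281, -191.32611083984375), (49.32764434814453, 50.04081726074219), 61.15375518798828)
large [279 180] [339 249] circ ((438.7608947753906, -277.78399658203125), 28.6151180267334) rect ((437.39642333984375, -281.76043701171875), (47.746307373046875, 56.261531829833984), 72.04349517822266) ell ((438.82513427734375, -277.7325134277344), (56.373355865478516, 57.09138870239258), 71.67156982421875)
mat [241  90] [483 271] circ ((437.717041015625, -235.97998046875), 97.70106506347656) rect ((437.7301025390625, -236.164794921875), (102.89846801757812, 167.70932006835938), 4.227372646331787) ell ((434.0995178222656, -220.8821258544922), (117.98696899414062, 252.74813842773438), 0.38067176938056946)
```

View pics/w8.png

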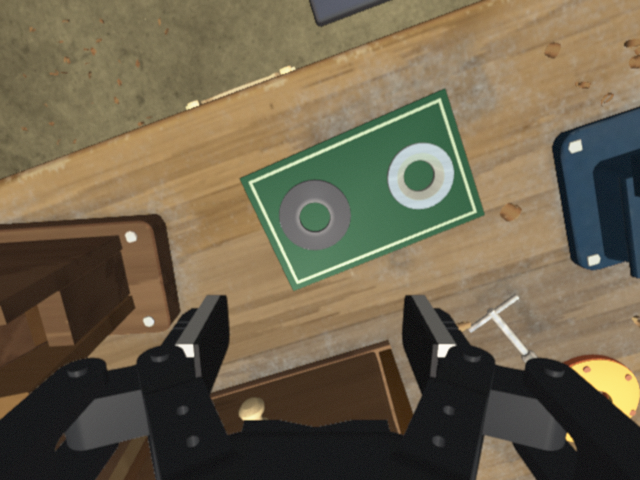

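Emit:
move_arm(
  motion="-0.3 4 0 0 0 0;-0.6 8 0 0 0 0;-0.9 12 0 0 0 0;-1.2 16 0 0 0 0;-1.5 20 0 0 0 0;-1.8 24 0 0 0 0;-2.1 28 0 0 0 0;-2.4 32 0 0 0 0;-2.7 36 0 0 0 0;-3 40 0 0 0 0",
  fingers=7.6,
)

```text
time: 14.03
tool_pos: [409.5, 124.2, 167.9]
tcp_rot: [-90.1, 0.1, -18.9]
ft_force: [1.6, -0.2, 0.3]
finger_gap: 76.1
```

Emit:
move_arm(
  motion="-0.2 4 0 0 0 0;-0.3 8 -1 0 0 0;-0.3 8 -4.5 0 0 0;-0.3 8 -8 0 0 0;-0.3 8 -11 0 0 0;-0.3 8 -13 0 0 0;-0.3 8 -13.8 0 0 0;-0.3 8 -14.1 0 0 0;-0.3 8 -14.1 0 0 0;-0.3 8 -14.1 0 0 0",
)

```text
time: 14.87
tool_pos: [408.9, 202.7, 29.4]
tcp_rot: [-90.0, -0.1, -18.9]
ft_force: [0.1, 0.6, -0.3]
finger_gap: 76.0
```

Emit:
move_arm(
  motion="0 0 0 0 0 0;0 0 0 0 0 0;0 0 0 0 0 0;0 0 0 0 0 0;0 0 0 0 0 0;0 0 0 0 0 0",
  fingers=5.8,
)

```text
time: 15.37
tool_pos: [409.5, 202.9, 30.6]
tcp_rot: [-89.9, -0.1, -18.9]
ft_force: [-4.4, -1.0, 9.3]
finger_gap: 61.7
```

Emit:
move_arm(
  motion="0 0 0.3 0 0 0;0 0 0.8 0 0 0;0 0 1.6 0 0 0;0 0 2.5 0 0 0;0 0 4 0 0 0;0 0 6 0 0 0;0 0 6 0 0 0;0 0 6 0 0 0",
)

```text
time: 16.03
tool_pos: [409.3, 203.0, 90.1]
tcp_rot: [-89.9, -0.2, -18.9]
ft_force: [-0.6, -0.9, -2.0]
finger_gap: 61.3
```

```bash
python3 - <<'E'
from h import *
s=snap('wrist','w9.png');st=readout.sense();print(st['tool_pos'],st['ft_force'],st['finger_gap'])
q=snap('scene','s9.png')
u,v=map(int,proj(q,[408,203,70]))
a=cv2.resize(q['image'][v-50:v+50,u-40:u+40],None,fx=4,fy=4,interpolation=2)
b=cv2.resize(s['image'][150:390,180:460],None,fx=1.66,fy=1.667,interpolation=2)
cv2.imwrite('pics/c9.png',np.hstack([a,b]))
E
```

```text
[408.2962573  202.63598336  88.77971405] [-0.36113005  0.14725587 -1.55429175] 61.41949576519636
```

View pics/c9.png

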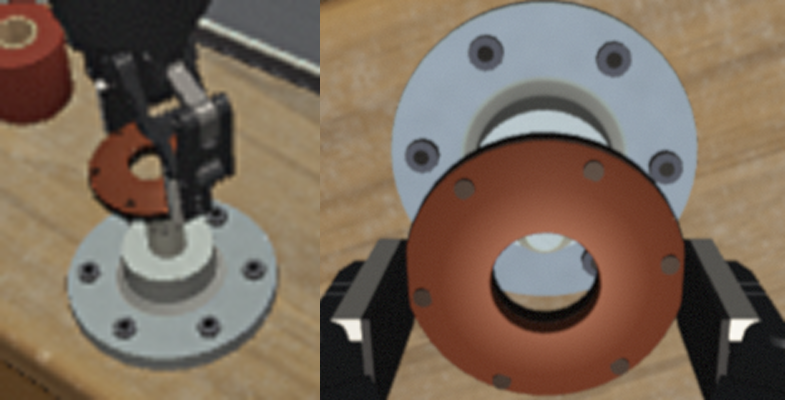

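Emit:
move_arm(
  motion="3.5 1.5 0 0 0 0;7 3.1 0 0 0 0;10.5 4.7 0 0 0 0;14 6.2 0 0 0 0;17.5 7.8 0 0 0 0;21.2 9.45 0 0 0 0;21.2 9.45 -3 0 0 0;21.2 9.45 -5 0 0 0;21.2 9.45 -5 0 0 0;21.2 9.45 -5 0 0 0",
)

```text
time: 16.97
tool_pos: [617.1, 295.9, 34.5]
tcp_rot: [-90.3, 0.3, -18.9]
ft_force: [0.6, 0.5, -0.9]
finger_gap: 61.6
```

```bash
python3 - <<'E'
from h import *
s=snap('wrist','w10.png');st=readout.sense();print(st['tool_pos'],st['ft_force'],st['finger_gap'])
E
```

```text
[618.66110487 296.49492035  37.04805797] [-0.16604649  0.11867381 -0.56819814] 61.52382523664978
```

View pics/w10.png

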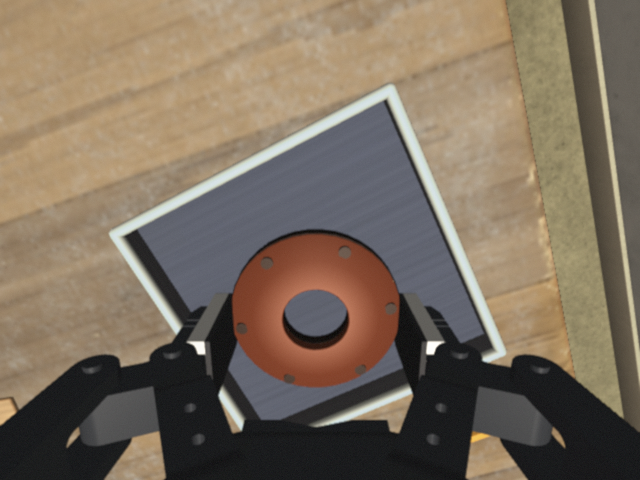

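Picture: the plate is over the tray. Tray corners are at (115,235), (392,88) and (500,352).

```bash
python3 - <<'E'
from h import *
s=dict(np.load('pics/w10.png.npz'))
P=[ray(s,u,v,20)[:2].round(1) for u,v in((113,236),(392,87),(502,354))];print(P,(P[0]+P[2])/2)
E
```

```text
[array([565.1, 223.1]), array([546.6, 350.2]), array([673.4, 366.5])] [619.25 294.8 ]
```

Emit:
move_arm(
  motion="0 -0.2 -1.5 0 0 0;0 -0.2 -3 0 0 0;0 -0.2 -3.6 0 0 0;0 -0.2 -3.9 0 0 0;0 -0.2 -3.9 0 0 0;0 -0.2 -3.9 0 0 0",
)

```text
time: 17.52
tool_pos: [619.9, 294.9, -0.8]
tcp_rot: [-90.0, 0.0, -18.9]
ft_force: [-0.6, 0.1, -0.6]
finger_gap: 61.5
```

Emit:
move_arm(
  motion="0 -0.2 0 0 0 0;0 -0.2 0 0 0 0;0 -0.2 0 0 0 0;0 -0.2 0 0 0 0;0 -0.2 3 0 0 0;0 -0.2 6 0 0 0;0 -0.2 10 0 0 0;0 -0.2 13 0 0 0;0 -0.2 13 0 0 0",
  fingers=7.4,
)

```text
time: 18.27
tool_pos: [624.6, 294.8, 139.3]
tcp_rot: [-89.5, -0.6, -18.9]
ft_force: [1.2, 0.3, 1.6]
finger_gap: 74.0
```

```bash
python3 - <<'E'
from h import *
s=snap('wrist','w11.png');st=readout.sense();print(st['tool_pos'],st['ft_force'],st['finger_gap'])
fit(s,'worn',(0,100,40),(16,255,255),8,(150,50,480,290))
E
```

```text
[623.37896575 294.33889232 135.75873657] [-0.08496468  0.154291    0.461327  ] 73.94303858531973
worn [268 170] [355 255] circ ((617.3126220703125, 294.7289123535156), 31.712169647216797) rect ((617.2609252929688, 294.9941101074219), (62.65150451660156, 62.67300033569336), 70.91946411132812) ell ((617.3576049804688, 294.7521667480469), (62.96464920043945, 63.259742736816406), 73.95333099365234)
```

Emit:
move_arm(
  motion="0.8 -4 0 0 0 0;1.6 -8 0 0 0 0;2.4 -12 0 0 0 0;3.2 -16 0 0 0 0;4 -20 0 0 0 0;4.8 -23.5 0 0 0 0;4.8 -23.5 0 0 0 0;4.8 -23.5 0 0 0 0;4.8 -23.5 0 0 0 0",
  fingers=7.6,
)

```text
time: 19.07
tool_pos: [667.4, 58.1, 128.2]
tcp_rot: [-90.0, 0.1, -18.9]
ft_force: [-0.6, 0.6, 0.3]
finger_gap: 76.2
```

```bash
python3 - <<'E'
from h import *
s=snap('wrist','w12.png');st=readout.sense();print(st['tool_pos'],st['ft_force'],st['finger_gap'])
fit(s,'yellow',(20,150,120),(35,255,255),8,(200,50,440,290))
fit(s,'all',(8,170,100),(35,255,255),8,(200,50,440,290))
E
```

```text
[667.40079236  58.89881967 128.42596876] [1.29727029 0.63403499 0.16276024] 75.90847510217884
yellow [271 193] [295 224] circ ((646.0275268554688, 41.277164459228516), 13.797869682312012) rect ((645.2064819335938, 40.66365432739258), (4.745466709136963, 27.535715103149414), 36.76758575439453) ell ((645.4852905273438, 40.87040710449219), (4.8619256019592285, 26.829364776611328), 31.33071517944336)Traceback (most recent call last):
  File "<stdin>", line 4, in <module>
  File "h.py", line 16, in fit
    print(nm,c.reshape(-1,2).min(0),c.reshape(-1,2).max(0),'circ',cv2.minEnclosingCircle(P),'rect',cv2.minAreaRect(P),'ell',cv2.fitEllipse(P))
                                                                                                                            ~~~~~~~~~~~~~~^^^
cv2.error: OpenCV(4.12.0) /io/opencv/modules/imgproc/src/shapedescr.cpp:361: error: (-201:Incorrect size of input array) There should be at least 5 points to fit the ellipse in function 'fitEllipseNoDirect'
```

View pics/w12.png

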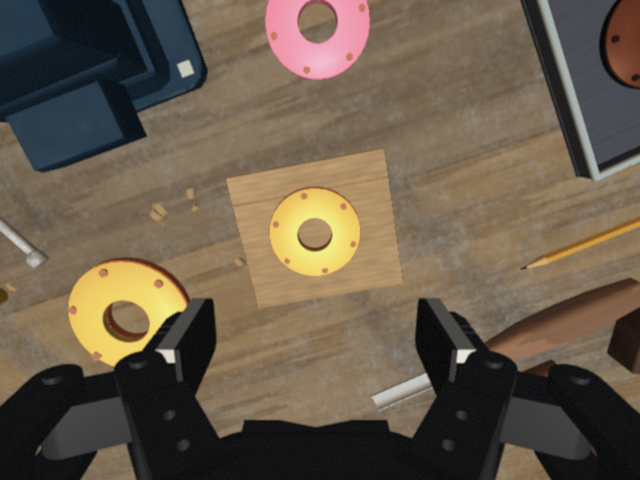

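Wrist view: the small yellow plate on the carton, rim spanning columns 270–360 and rows 187–276, backing up. The larger yellow one is at (128,313) and the pink one at (318,25), both clear of the fingers.

```bash
python3 - <<'E'
from h import *
s=dict(np.load('pics/w12.png.npz'))
fit(s,'y',(18,120,170),(35,255,255),9,(264,180,366,284),ks=9)
print(ray(s,315,231.5,9))
E
```

```text
y [269 189] [359 275] circ ((669.6419067382812, 56.03730773925781), 31.842912673950195) rect ((669.4110107421875, 55.92449951171875), (62.87502670288086, 62.23607635498047), 71.04718017578125) ell ((669.5520629882812, 56.02482604980469), (63.2315673828125, 63.462013244628906), 124.419921875)
[668.33243532  56.96462096   9.        ]
```

Emit:
move_arm(
  motion="0.13 -0.18 -4 0 0 0;0.13 -0.18 -8 0 0 0;0.13 -0.18 -11 0 0 0;0.13 -0.18 -12.5 0 0 0;0.13 -0.18 -13 0 0 0;0.13 -0.18 -13.1 0 0 0;0.13 -0.18 -13.1 0 0 0;0.13 -0.18 -13.1 0 0 0",
)

```text
time: 19.78
tool_pos: [671.5, 56.6, 1.3]
tcp_rot: [-89.9, -0.2, -18.9]
ft_force: [-0.2, 0.0, 1.4]
finger_gap: 75.9
```

Emit:
move_arm(
  motion="0 0 0 0 0 0;0 0 0 0 0 0;0 0 0 0 0 0;0 0 0 0 0 0;0 0 0 0 0 0;0 0 0 0 0 0",
  fingers=5.8,
)

```text
time: 20.28
tool_pos: [671.3, 56.2, 1.6]
tcp_rot: [-89.9, -0.2, -18.9]
ft_force: [-2.3, 1.2, 8.1]
finger_gap: 60.4
```

Emit:
move_arm(
  motion="0 0 0.3 0 0 0;0 0 0.8 0 0 0;0 0 1.6 0 0 0;0 0 2.5 0 0 0;0 0 4 0 0 0;0 0 8 0 0 0;0 0 12 0 0 0;0 0 12 0 0 0",
)

```text
time: 20.95
tool_pos: [675.1, 56.3, 130.7]
tcp_rot: [-89.7, -0.8, -18.9]
ft_force: [2.0, 0.6, 1.5]
finger_gap: 60.4
```

```bash
python3 - <<'E'
from h import *
s=snap('wrist','w13.png');st=readout.sense();print(st['tool_pos'],st['ft_force'],st['finger_gap'])
for z in (120,125,130): fit(s,'y%d'%z,(16,90,120),(35,255,255),z,(200,200,440,420),ks=9)
E
```

```text
[674.10737811  56.22926155 127.30389075] [ 0.74475181 -0.03906504 -0.48535116] 60.5757919560745
y120 [200 200] [436 388] circ ((674.986572265625, 55.044586181640625), 53.99201965332031) rect ((677.5702514648438, 55.530574798583984), (100.48182678222656, 88.66543579101562), 71.02734375) ell ((670.5252075195312, 53.88662338256836), (94.30309295654297, 110.48558044433594), 23.307249069213867)
y125 [200 200] [436 388] circ ((672.6951904296875, 55.8341178894043), 52.219970703125) rect ((675.194091796875, 56.30413818359375), (97.18397521972656, 85.75531768798828), 71.02734375) ell ((668.3802490234375, 54.714141845703125), (91.20796966552734, 106.85933685302734), 23.307138442993164)
y130 [200 200] [436 388] circ ((670.4038696289062, 56.623592376708984), 50.44793701171875) rect ((672.81787109375, 57.07770919799805), (93.88607788085938, 82.84529113769531), 71.02732849121094) ell ((666.2352294921875, 55.541664123535156), (88.11287689208984, 103.23314666748047), 23.30725860595703)
```

Emit:
move_arm(
  motion="0 1 4 0 0 0;-2 4.5 4 0 0 0;-4.5 7.5 4 0 0 0;-7.5 10 4 0 0 0;-11 12 4 0 0 0;-14.8 13 4 0 0 0;-18.7 14 4 0 0 0;-22.6 14.4 4 0 0 0;-26.1 14.63 4 0 0 0;-26.1 14.63 4 0 0 0",
)

```text
time: 21.83
tool_pos: [401.5, 202.5, 156.5]
tcp_rot: [-90.2, 0.3, -18.8]
ft_force: [-0.4, -0.9, -0.9]
finger_gap: 60.4
```

Emit:
move_arm(
  motion="0 0 -2 0 0 0;0 0 -4 0 0 0;0 0 -5.5 0 0 0;0 0 -5.5 0 0 0;0 0 -5.5 0 0 0;0 0 -5.5 0 0 0",
)

```text
time: 22.33
tool_pos: [408.9, 202.6, 104.4]
tcp_rot: [-90.0, -0.0, -18.9]
ft_force: [-0.4, -0.1, -0.3]
finger_gap: 60.4
```

```bash
python3 - <<'E'
from h import *
s=snap('wrist','w14.png');st=readout.sense();print(st['tool_pos'],st['tcp_rot'],st['ft_force'],st['finger_gap'])
q=snap('scene','s14.png')
u,v=map(int,proj(q,[408,203,90]))
a=cv2.resize(q['image'][v-50:v+50,u-40:u+40],None,fx=4,fy=4,interpolation=2)
b=cv2.resize(s['image'][150:390,180:460],None,fx=1.66,fy=1.667,interpolation=2)
cv2.imwrite('pics/c14.png',np.hstack([a,b]))
print(proj(s,[408.2,202.6,76]),proj(s,[408.2,202.6,115]))
E
```

```text
[409.21002314 202.74414126 104.76610109] [-8.99313352e+01 -8.77538548e-02 -1.89020800e+01] [ 0.24640008  0.18316024 -0.54164122] 60.57107571750504
(np.float64(315.7959543154333), np.float64(278.8459589304147)) (np.float64(315.8997389169101), np.float64(318.8143276179331))
```

View pics/c14.png

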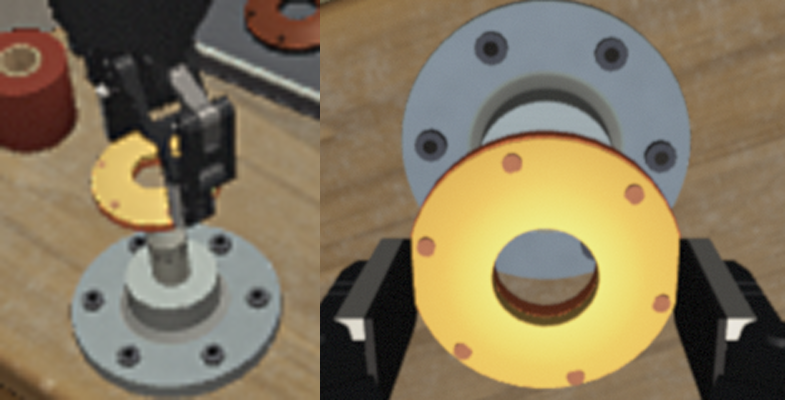

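```bash
python3 - <<'E'
from h import *
for f,lo,hi,k,cz in(('w14.png',(14,80,120),(35,255,255),5.2,102.8),('w9.png',(0,90,40),(16,255,255),8.2,87.8)):
    s=dict(np.load('pics/%s.npz'%f));print(f,proj(s,[408.2,202.6,76]))
    for off in (0,1.5):
        z=cz+k+6+off
        h=cv2.cvtColor(s['image'],cv2.COLOR_BGR2HSV);m=cv2.inRange(h,lo,hi);k2=np.zeros_like(m);k2[228:390,225:405]=m[228:390,225:405]
        k2=cv2.morphologyEx(k2,cv2.MORPH_OPEN,np.ones((5,5)))
        C,H=cv2.findContours(k2,cv2.RETR_CCOMP,cv2.CHAIN_APPROX_NONE)
        big=max(range(len(C)),key=lambda i:cv2.contourArea(C[i]));
        hole=max((c for i,c in enumerate(C) if H[0][i][3]==big),key=cv2.contourArea)
        g=lambda c,z:[np.round(t,1) for t in cv2.fitEllipse(np.array([ray(s,*p[0],z)[:2] for p in c],np.float32))]
        print(off,'outer',g(cv2.convexHull(C[big]),z),'bore',g(hole,z+4),cv2.boundingRect(C[big]),cv2.boundingRect(hole))
E
```

```text
w14.png (np.float64(315.7959543154333), np.float64(278.8459589304147))
0 outer [array([414.5, 200.5]), array([78.7, 90.7]), np.float64(173.3)] bore [array([405.6, 203.2]), array([23.5, 23.7]), np.float64(86.7)] (225, 233, 180, 157) (283, 286, 65, 60)
1.5 outer [array([413.6, 200.8]), array([77.8, 89.7]), np.float64(173.3)] bore [array([404.9, 203.5]), array([23.3, 23.4]), np.float64(86.7)] (225, 233, 180, 157) (283, 286, 65, 60)
w9.png (np.float64(314.65714850148044), np.float64(290.7952757759373))
0 outer [array([406.5, 203.4]), array([63.2, 63.8]), np.float64(70.3)] bore [array([405.6, 203.7]), array([23.4, 23.7]), np.float64(151.6)] (232, 233, 168, 156) (283, 288, 66, 61)
1.5 outer [array([405.8, 203.7]), array([62.4, 63.1]), np.float64(70.3)] bore [array([404.8, 204. ]), array([23.2, 23.5]), np.float64(151.6)] (232, 233, 168, 156) (283, 288, 66, 61)
```

Emit:
move_arm(
  motion="0 0 -1.5 0 0 0;0 0 -2.5 0 0 0;0 0 -3.5 0 0 0;0 0 -4.5 0 0 0;0 0 -5.5 0 0 0;0 0 -6.3 0 0 0;0 0 -6.8 0 0 0;0 0 -6.9 0 0 0;0 0 -6.9 0 0 0",
)

```text
time: 23.18
tool_pos: [408.2, 202.4, 34.6]
tcp_rot: [-90.0, 0.0, -18.9]
ft_force: [-2.6, -2.6, 4.4]
finger_gap: 60.3
```

Emit:
move_arm(
  motion="0 0 -0.1 0 0 0;0 0 -0.2 0 0 0;0 0 -0.3 0 0 0;0 0 -0.35 0 0 0;0 0 -0.35 0 0 0",
)

```text
time: 23.6
tool_pos: [408.5, 202.6, 34.2]
tcp_rot: [-90.1, 0.0, -18.9]
ft_force: [-20.8, -8.9, 43.3]
finger_gap: 60.8
```

Emit:
move_arm(
  motion="0 0 0.3 0 0 0;0 0 0.3 0 0 0;0 0 0.3 0 0 0",
)

```text
time: 23.85
tool_pos: [409.1, 202.8, 34.5]
tcp_rot: [-89.9, -0.1, -18.9]
ft_force: [-0.8, -1.2, 7.7]
finger_gap: 60.0
```

Emit:
move_arm(
  motion="0 0 0 0 0 0;0 0 0 0 0 0;0 0 0 0 0 0;0 0 0 0 0 0;0 0 3 0 0 0;0 0 6 0 0 0;0 0 9.2 0 0 0;0 0 9.2 0 0 0;0 0 9.2 0 0 0;0 0 9.2 0 0 0",
  fingers=7.6,
)

```text
time: 24.68
tool_pos: [408.1, 202.4, 125.3]
tcp_rot: [-90.0, 0.0, -18.9]
ft_force: [-1.1, 0.1, -0.8]
finger_gap: 76.2
```

```bash
python3 - <<'E'
from h import *
s=snap('wrist','w15.png');st=readout.sense();print(st['tool_pos'],st['ft_force'],st['finger_gap'])
fit(s,'new',(14,80,120),(35,255,255),42,(245,170,385,285),ks=9)
fit(s,'flange',(100,30,100),(125,120,230),12,(150,50,480,300))
print([np.round(proj(s,[408.2,202.6,z])) for z in (42,46,76)])
E
```

```text
[407.47032118 202.1879335  124.4877611 ] [-0.04473539 -0.03643921 -0.39490301] 76.53090300401306
new [264 191] [368 284] circ ((407.0513916015625, 202.8350067138672), 31.97823143005371) rect ((404.5078125, 203.5706787109375), (63.22514343261719, 58.59191131591797), 71.09778594970703) ell ((407.0853576660156, 202.8047332763672), (63.390907287597656, 63.855926513671875), 66.93708801269531)
flange [238 150] [395 299] circ ((407.4455871582031, 202.8397216796875), 53.87603759765625) rect ((406.0560607910156, 203.33953857421875), (107.21748352050781, 104.47758483886719), 71.10041809082031) ell ((407.47259521484375, 202.84568786621094), (107.41645050048828, 107.52973175048828), 61.73313522338867)
[array([317., 245.]), array([317., 247.]), array([317., 265.])]
```

Emit:
move_arm(
  motion="0 0 4 0 0 0;0.2 -4 4.5 0 0 0;0.4 -8 4.5 0 0 0;0.7 -12 4.5 0 0 0;1 -16 4.5 0 0 0;1.3 -20 4.5 0 0 0;1.6 -24 4.5 0 0 0;1.9 -28 4.5 0 0 0;2.2 -32 4.5 0 0 0;2.5 -36 4.5 0 0 0",
  fingers=6.7,
)

```text
time: 25.57
tool_pos: [432.0, -159.1, 168.9]
tcp_rot: [-90.0, 0.2, -18.9]
ft_force: [0.4, 1.3, 0.3]
finger_gap: 67.0
```

Emit:
move_arm(
  motion="0.3 -4 0 0 0 0;0.5 -8 0 0 0 0;0.6 -12 -1 0 0 0;0.6 -12 -5 0 0 0;0.6 -12 -8 0 0 0;0.6 -12 -8 0 0 0;0.6 -12 -8 0 0 0;0.6 -12 -8 0 0 0;0.6 -12 -8 0 0 0",
)

```text
time: 26.32
tool_pos: [440.6, -278.0, 93.0]
tcp_rot: [-90.1, -0.2, -18.8]
ft_force: [0.2, 0.7, 0.8]
finger_gap: 67.0
```

```bash
python3 - <<'E'
from h import *
s=snap('wrist','w16.png');st=readout.sense();print(st['tool_pos'],st['ft_force'],st['finger_gap'])
fit(s,'large',(0,0,40),(180,60,140),8,(250,140,380,285))
fit(s,'small',(0,0,150),(110,50,255),13,(380,100,520,290))
E
```

```text
[ 440.82599436 -278.07393373   93.22533765] [-0.40146842 -0.8176743  -0.33376244] 66.7392329181982
large [270 194] [362 284] circ ((438.71112060546875, -277.5285339355469), 28.82428550720215) rect ((438.5568542480469, -277.46343994140625), (56.36954879760742, 57.303009033203125), 71.17001342773438) ell ((438.82391357421875, -277.55426025390625), (56.889198303222656, 57.474761962890625), 67.56595611572266)
small [413 147] [500 233] circ ((435.0455322265625, -191.2206573486328), 24.978588104248047) rect ((435.00970458984375, -191.17298889160156), (49.50876998901367, 49.59811782836914), 87.86576080322266) ell ((435.08056640625, -191.1968231201172), (49.62764358520508, 49.79010009765625), 50.000885009765625)
```

Emit:
move_arm(
  motion="0 0 -3 0 0 0;0 0 -6 0 0 0;0 0 -8 0 0 0;0 0 -8.8 0 0 0;0 0 -9.1 0 0 0;0 0 -9.1 0 0 0;0 0 -9.1 0 0 0",
)

```text
time: 26.95
tool_pos: [440.7, -278.4, 1.8]
tcp_rot: [-90.1, -0.2, -18.9]
ft_force: [0.2, 0.0, 1.3]
finger_gap: 66.9
```

Emit:
move_arm(
  motion="0 0 0 0 0 0;0 0 0 0 0 0;0 0 0 0 0 0;0 0 0 0 0 0;0 0 0 0 0 0;0 0 0 0 0 0",
  fingers=5.1,
)

```text
time: 27.45
tool_pos: [440.8, -278.6, 2.6]
tcp_rot: [-90.1, -0.2, -18.9]
ft_force: [-3.4, 3.2, 11.4]
finger_gap: 53.4
```

Emit:
move_arm(
  motion="0 0 0.3 0 0 0;0 0 0.8 0 0 0;0 0 1.6 0 0 0;0 0 3 0 0 0;0 0 7 0 0 0;0 0 11 0 0 0;0 0 15 0 0 0;0 0 17 0 0 0;0 0 17 0 0 0",
)

```text
time: 28.2
tool_pos: [442.4, -279.9, 177.7]
tcp_rot: [-90.2, -0.6, -18.9]
ft_force: [0.5, 0.2, -0.6]
finger_gap: 53.2
```

Emit:
move_arm(
  motion="-0.3 4 0 0 0 0;-0.6 8 0 0 0 0;-0.9 12 0 0 0 0;-1.2 16 0 0 0 0;-1.5 20 0 0 0 0;-1.8 24 0 0 0 0;-2.1 28 0 0 0 0;-2.4 32 0 0 0 0;-2.7 36 0 0 0 0;-3 40 0 0 0 0",
)

```text
time: 29.03
tool_pos: [408.3, 124.3, 169.6]
tcp_rot: [-90.0, -0.0, -18.9]
ft_force: [1.6, 0.3, -1.9]
finger_gap: 53.3
```

Emit:
move_arm(
  motion="-0.1 4 0 0 0 0;-0.1 8 -1 0 0 0;-0.1 8 -4 0 0 0;-0.1 8 -6.9 0 0 0;-0.1 8 -6.9 0 0 0;-0.1 8 -6.9 0 0 0;-0.1 8 -6.9 0 0 0;-0.1 8 -6.9 0 0 0",
)

```text
time: 29.7
tool_pos: [409.8, 202.4, 102.9]
tcp_rot: [-89.9, -0.1, -19.0]
ft_force: [0.1, 0.7, -1.3]
finger_gap: 53.3
```

```bash
cat >> h.py <<'E'
def bore(s,c0,lo,hi,z):
    # inner hole of held ring: mask of ring colour, hole nearest c0
    h=cv2.cvtColor(s['image'],cv2.COLOR_BGR2HSV);m=cv2.inRange(h,lo,hi);m=cv2.morphologyEx(m,cv2.MORPH_OPEN,np.ones((3,3)))
    C,H=cv2.findContours(m,cv2.RETR_CCOMP,cv2.CHAIN_APPROX_NONE)
    for i,c in enumerate(C):
        if cv2.contourArea(c)>1000 and H[0][i][3]>=0 and cv2.pointPolygonTest(cv2.convexHull(c),c0,False)>0:
            print('bore',cv2.boundingRect(c),[np.round(t,1) for t in cv2.fitEllipse(np.array([ray(s,*p[0],z)[:2] for p in c],np.float32))])
E
python3 - <<'E'
from h import *
s=snap('wrist','w17.png');st=readout.sense();print(st['tool_pos'],st['tcp_rot'],st['ft_force'],st['finger_gap'])
p=dict(np.load('pics/w7.png.npz'))
a=[cv2.resize(t['image'][200:380,210:430],None,fx=1.8,fy=1.8) for t in (p,s)]
cv2.imwrite('pics/c17.png',np.hstack(a))
for t in (p,s):
    h=cv2.cvtColor(t['image'],cv2.COLOR_BGR2HSV);print(h[330,290],h[290,285],h[310,316])
    bore(t,(316,313),(0,0,60),(180,60,150),0)
E
```

```text
[409.88566885 202.47340219 102.9939748 ] [-89.87533353  -0.1548188  -18.96567616] [ 0.36020815  0.37411414 -0.7196106 ] 53.272929069252015
[15 13 40] [173   9 115] [  8 162 121]
bore (280, 285, 72, 59) [array([454.4, 186.9]), array([39.2, 42.3]), np.float64(164.7)]
[30  8 33] [ 10   7 108] [104  38 163]
bore (283, 284, 65, 60) [array([463.7, 183.3]), array([43.9, 45.9]), np.float64(80.8)]
```

View pics/c17.png

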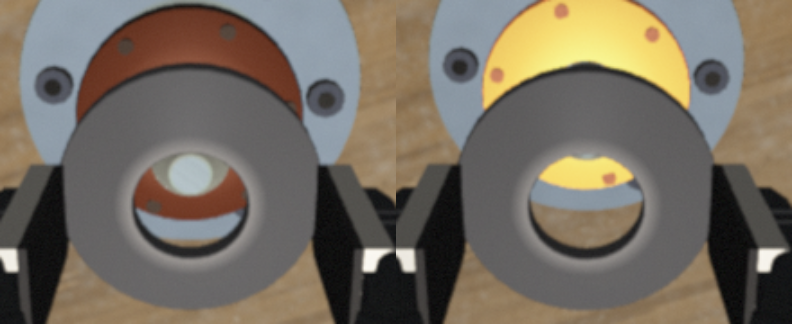

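In-hand, the large spring sits as it did at its first lift-off: the bore is centred at column 316 in both images, rows 285–344. I'll lower it.

Emit:
move_arm(
  motion="0 0 -1.5 0 0 0;0 0 -2.5 0 0 0;0 0 -3.5 0 0 0;0 0 -4.3 0 0 0;0 0 -5 0 0 0;0 0 -5.4 0 0 0;0 0 -5.6 0 0 0;0 0 -5.6 0 0 0;0 0 -5.6 0 0 0",
)

```text
time: 30.5
tool_pos: [408.3, 202.4, 45.6]
tcp_rot: [-90.0, 0.0, -18.9]
ft_force: [-3.9, -2.6, 10.2]
finger_gap: 52.9
```

Emit:
move_arm(
  motion="0 0 -0.1 0 0 0;0 0 -0.2 0 0 0;0 0 -0.25 0 0 0;0 0 -0.25 0 0 0;0 0 -0.25 0 0 0",
)

```text
time: 30.92
tool_pos: [408.5, 202.5, 45.3]
tcp_rot: [-90.0, 0.0, -18.9]
ft_force: [-17.3, -7.3, 34.8]
finger_gap: 52.8
```

Emit:
move_arm(
  motion="0 0 0.2 0 0 0;0 0 0.2 0 0 0;0 0 0.2 0 0 0",
)

```text
time: 31.17
tool_pos: [409.2, 202.8, 45.6]
tcp_rot: [-89.9, -0.1, -18.9]
ft_force: [-4.0, -1.6, 12.3]
finger_gap: 53.2
```

Emit:
move_arm(
  motion="0 0 0 0 0 0;0 0 0 0 0 0;0 0 0 0 0 0;0 0 0 0 0 0;0 0 3 0 0 0;0 0 6 0 0 0;0 0 8.5 0 0 0;0 0 8.5 0 0 0;0 0 8.5 0 0 0;0 0 8.5 0 0 0",
  fingers=6.7,
)

```text
time: 32.0
tool_pos: [408.0, 202.4, 128.7]
tcp_rot: [-90.0, 0.0, -18.9]
ft_force: [0.5, 0.6, -0.1]
finger_gap: 67.3
```

```bash
python3 - <<'E'
from h import *
s=snap('wrist','w18.png');st=readout.sense();print(st['tool_pos'],st['ft_force'],st['finger_gap'])
for z in(49,51): fit(s,'large',(0,0,60),(180,20,140),z,(245,165,385,285),ks=3)
fit(s,'new',(14,80,120),(35,255,255),42,(245,150,385,285),ks=9)
h0=dict(np.load('pics/w6.png.npz'));fit(h0,'large-orig',(0,0,60),(180,20,140),51,(245,165,385,285),ks=3)
E
```

```text
[407.48486822 202.18654396 127.99828312] [-0.14521905 -1.02331325 -0.64121996] 66.87314334930488
large [270 200] [363 284] circ ((408.8672180175781, 200.61187744140625), 30.751707077026367) rect ((405.89642333984375, 203.25543212890625), (55.60371398925781, 52.40781784057617), 71.10262298583984) ell ((409.94122314453125, 201.59506225585938), (55.766231536865234, 62.840675354003906), 64.46807098388672)
large [270 200] [363 284] circ ((408.25128173828125, 200.83343505859375), 30.475194931030273) rect ((405.3071594238281, 203.45326232910156), (55.103729248046875, 51.93659210205078), 71.1026611328125) ell ((409.3156433105469, 201.8077850341797), (55.26477813720703, 62.27561950683594), 64.46804809570312)
new [265 191] [368 273] circ ((406.9714050292969, 202.84986877441406), 31.83051109313965) rect ((400.8041076660156, 204.42147827148438), (63.48666000366211, 50.609031677246094), 74.97090148925781) ell ((406.76947021484375, 202.925048828125), (63.011741638183594, 63.35924530029297), 166.6410369873047)
large-orig [266 199] [364 284] circ ((407.53582763671875, 200.97071838378906), 30.255231857299805) rect ((403.8609619140625, 202.54161071777344), (57.58561706542969, 51.93589401245117), 71.0710678100586) ell ((408.3919677734375, 201.40606689453125), (57.4683723449707, 61.48130416870117), 60.683284759521484)
```

```bash
python3 - <<'E'
from h import *
for f in('w6.png','w18.png'):
    s=dict(np.load('pics/%s.npz'%f));u,v=proj(s,[408.2,202.6,48.5]);r=int(v)
    g=cv2.cvtColor(s['image'],cv2.COLOR_BGR2GRAY).astype(int);print(f,u,v,[proj(s,[*(np.array([408.2,202.6])+o*np.array([.323,.946])),48.5])[0].round(1) for o in(-28.5,28.5,-12,12)])
    print(g[r,262:285],g[r,350:372])
E
```

```text
w6.png 317.3906447742568 248.1931244490336 [np.float64(269.4), np.float64(365.4), np.float64(297.2), np.float64(337.6)]
[151 153 150 134  89  64  73  91  96  96  96  96  95  96  95  97  95  97
  97  95  97  97  97] [100  98  98 100  99  99 100  99 100  96  98  98  98  98  90  69  67  69
  88 124 146 151]
w18.png 316.71910180212285 246.89289133574832 [np.float64(269.2), np.float64(364.3), np.float64(296.7), np.float64(336.7)]
[152 150 149 166 198 207 190 129  95  93  94  94  95  94  94  96  97  96
  94  95  95  96  97] [ 98 100  99  98  98  95  96  98  98  95  97  97  97  99 123 175 207 201
 161 150 150 150]
```

Emit:
move_arm(
  motion="0.2 -3 3 0 0 0;0.4 -7 4 0 0 0;0.7 -11 4 0 0 0;1 -15 4 0 0 0;1.3 -19 4 0 0 0;1.6 -23 4 0 0 0;1.9 -27 4 0 0 0;2.2 -31 4 0 0 0;2.5 -35 4 0 0 0;2.7 -39 4 0 0 0",
  fingers=6.2,
)

```text
time: 32.88
tool_pos: [434.2, -189.2, 167.6]
tcp_rot: [-90.0, 0.1, -18.9]
ft_force: [0.5, 0.1, 0.4]
finger_gap: 62.0
```

Emit:
move_arm(
  motion="0 -0.3 -3 0 0 0;0 -0.3 -7 0 0 0;0 -0.3 -9 0 0 0;0 -0.3 -9 0 0 0;0 -0.3 -9 0 0 0;0 -0.3 -9 0 0 0",
)

```text
time: 33.38
tool_pos: [435.7, -190.6, 80.1]
tcp_rot: [-90.0, -0.0, -18.9]
ft_force: [0.2, -0.2, 0.5]
finger_gap: 62.0
```

```bash
python3 - <<'E'
from h import *
s=snap('wrist','w19.png');st=readout.sense();print(st['tool_pos'],st['ft_force'],st['finger_gap'])
fit(s,'small',(0,0,150),(110,50,255),13,(240,150,400,290))
E
```

```text
[ 436.41346119 -190.90594686   80.93640309] [-0.72503477  0.12439042 -0.84253724] 62.06852110632785
small [271 210] [358 289] circ ((435.08203125, -191.17764282226562), 24.97498893737793) rect ((433.7512512207031, -190.8522491455078), (49.391544342041016, 47.0423698425293), 71.11621856689453) ell ((435.0853576660156, -191.163818359375), (49.7534065246582, 49.79476547241211), 74.93341827392578)
```

Emit:
move_arm(
  motion="0 0 -3 0 0 0;0 0 -6 0 0 0;0 0 -7.2 0 0 0;0 0 -7.6 0 0 0;0 0 -7.6 0 0 0;0 0 -7.6 0 0 0",
)

```text
time: 33.93
tool_pos: [436.8, -191.2, 5.2]
tcp_rot: [-90.0, -0.2, -18.9]
ft_force: [-0.2, 0.2, 0.6]
finger_gap: 62.0
```

Emit:
move_arm(
  motion="0 0 0 0 0 0;0 0 0 0 0 0;0 0 0 0 0 0;0 0 0 0 0 0;0 0 0 0 0 0;0 0 0 0 0 0",
  fingers=4.4,
)

```text
time: 34.43
tool_pos: [437.1, -191.4, 6.0]
tcp_rot: [-90.0, -0.2, -18.9]
ft_force: [-3.2, 2.4, 10.2]
finger_gap: 47.3
```

Emit:
move_arm(
  motion="0 0 0.3 0 0 0;0 0 0.8 0 0 0;0 0 1.6 0 0 0;0 0 3 0 0 0;0 0 7 0 0 0;0 0 11 0 0 0;0 0 15 0 0 0;0 0 16.8 0 0 0;0 0 16.8 0 0 0",
)

```text
time: 35.18
tool_pos: [438.5, -192.3, 178.7]
tcp_rot: [-90.1, -0.6, -18.9]
ft_force: [0.4, -0.2, -0.9]
finger_gap: 47.0
```

Emit:
move_arm(
  motion="-0.3 4 0 0 0 0;-0.6 8 0 0 0 0;-0.9 12 0 0 0 0;-1.2 16 0 0 0 0;-1.5 20 0 0 0 0;-1.8 24 0 0 0 0;-2.1 28 0 0 0 0;-2.4 32 0 0 0 0;-2.6 36 0 0 0 0;-2.7 39.3 0 0 0 0",
)

```text
time: 36.02
tool_pos: [407.2, 205.0, 171.2]
tcp_rot: [-90.0, 0.0, -18.8]
ft_force: [0.4, -1.0, -0.9]
finger_gap: 47.3
```

Emit:
move_arm(
  motion="0 0 -3 0 0 0;0 0 -5.6 0 0 0;0 0 -7.6 0 0 0;0 0 -7.6 0 0 0;0 0 -7.6 0 0 0;0 0 -7.6 0 0 0",
)

```text
time: 36.52
tool_pos: [408.9, 202.5, 96.5]
tcp_rot: [-90.0, -0.0, -18.9]
ft_force: [0.0, -0.1, -0.2]
finger_gap: 47.2
```

```bash
python3 - <<'E'
from h import *
s=snap('wrist','w20.png');st=readout.sense();print(st['tool_pos'],st['tcp_rot'],st['ft_force'],st['finger_gap'])
p=dict(np.load('pics/w3.png.npz'))
for t in (p,s): bore(t,(316,313),(0,0,140),(110,50,255),0); fit(t,'s',(0,0,150),(110,50,255),100,(245,250,385,385),ks=3)
E
```

```text
[409.432757   202.69449172  97.07536061] [-89.90872335  -0.10984247 -18.92279699] [ 0.20191527 -0.46473647 -0.71511916] 46.7297699671921
bore (283, 286, 65, 56) [array([459.6, 185.2]), array([39.8, 44.2]), np.float64(158.6)]
s [245 250] [384 374] circ ((404.75189208984375, 202.67449951171875), 32.69109344482422) rect ((409.9593505859375, 201.77243041992188), (53.405540466308594, 53.84380340576172), 71.05111694335938) ell ((401.8099670410156, 204.41981506347656), (56.06196975708008, 73.11773681640625), 74.38988494873047)
bore (284, 278, 64, 57) [array([454.9, 186.2]), array([39.5, 43.2]), np.float64(155.4)]
s [245 250] [384 367] circ ((402.77801513671875, 203.03318786621094), 31.57732391357422) rect ((408.49853515625, 201.8458251953125), (53.721031188964844, 50.75399398803711), 71.05937194824219) ell ((403.2062072753906, 203.2965545654297), (57.06559371948242, 61.498714447021484), 86.49903869628906)
```

Emit:
move_arm(
  motion="0.15 -0.05 0 0 0 0;0.15 -0.05 -0.8 0 0 0;0.15 -0.05 -1.6 0 0 0;0.15 -0.05 -2.4 0 0 0;0.15 -0.05 -3 0 0 0;0.15 -0.05 -3.4 0 0 0;0.15 -0.05 -3.5 0 0 0;0.15 -0.05 -3.5 0 0 0;0.15 -0.05 -3.5 0 0 0",
)

```text
time: 37.32
tool_pos: [409.8, 202.0, 60.3]
tcp_rot: [-90.0, 0.0, -18.9]
ft_force: [-0.1, -1.0, -0.8]
finger_gap: 47.4
```

Emit:
move_arm(
  motion="0 0 -0.1 0 0 0;0 0 -0.2 0 0 0;0 0 -0.3 0 0 0;0 0 -0.3 0 0 0;0 0 -0.3 0 0 0",
)

```text
time: 37.73
tool_pos: [410.3, 202.2, 58.9]
tcp_rot: [-90.0, -0.0, -18.9]
ft_force: [-6.0, -2.4, 13.7]
finger_gap: 47.3
```

Emit:
move_arm(
  motion="0 0 0.05 0 0 0;0 0 0.05 0 0 0;0 0 0.05 0 0 0;0 0 0.05 0 0 0;0 0 0.05 0 0 0;0 0 3 0 0 0;0 0 6.5 0 0 0;0 0 10 0 0 0;0 0 10 0 0 0;0 0 10 0 0 0",
  fingers=6.2,
)

```text
time: 38.57
tool_pos: [411.7, 202.7, 160.0]
tcp_rot: [-89.8, -0.3, -18.9]
ft_force: [0.2, -0.2, 0.1]
finger_gap: 62.1
```

```bash
python3 - <<'E'
from h import *
s=snap('wrist','w21.png');q=snap('scene','s21.png');st=readout.sense();print(st['tool_pos'],st['ft_force'],st['finger_gap'])
fit(s,'spring',(0,0,150),(100,50,255),66,(240,180,390,290))
fit(s,'flange',(100,30,100),(125,120,230),12,(150,50,480,300))
u,v=map(int,proj(q,[408,203,55]))
a=cv2.resize(q['image'][v-50:v+50,u-40:u+40],None,fx=4,fy=4,interpolation=2)
b=cv2.resize(s['image'][110:350,180:460],None,fx=1.66,fy=1.667,interpolation=2)
cv2.imwrite('pics/c21.png',np.hstack([a,b]))
E
```

```text
[409.49665981 201.86510337 156.63811257] [-0.33988542  0.13206097 -0.06738972] 61.87812781182354
spring [270 196] [357 271] circ ((410.45928955078125, 201.68832397460938), 27.513025283813477) rect ((408.3810119628906, 202.38784790039062), (49.181068420410156, 49.247432708740234), 26.013355255126953) ell ((408.35809326171875, 202.26316833496094), (48.56094741821289, 52.45137023925781), 161.4937286376953)
flange [244 141] [384 278] circ ((407.4320983886719, 202.82989501953125), 53.875911712646484) rect ((407.399169921875, 203.0736083984375), (106.872314453125, 106.96061706542969), 23.192319869995117) ell ((407.44097900390625, 202.78982543945312), (107.25253295898438, 107.51400756835938), 48.635963439941406)
```

View pics/c21.png

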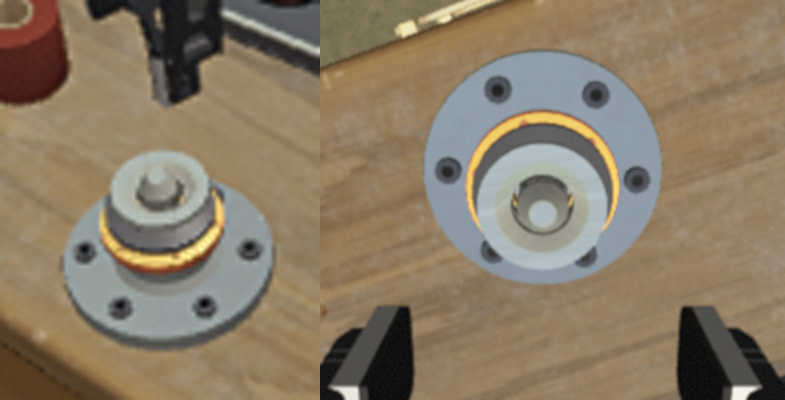

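The stack is back together, level and centred: the small spring measures (408.4,202.4) at z 66, as at the start, and the gripper is clear. Handing in.

```bash
python3 -c "
from h import *
print(r.hand_in())"
```

```text
the job is handed in; nothing more can be done
None
```

The relining is done and handed in after about 39 s of robot time; the hand-in reports no verdict.

- **Springs off:** I laid both springs on the mat about 86 mm apart, each the way up it came off.
- **Worn plate:** it measured about 2 mm from the tray's centre after release.
- **New plate:** the small yellow-backed one from the carton is seated on the hub, backing up. It measured within 2 mm of the hub axis, and its rim fits a 63.6 mm circle at seat height, against a true 64 mm.
- **Springs back:** the large dark spring is on with its narrow end up, and its edges lie within a pixel or two of the predicted position. The small bright spring is on top with its narrow end down, measured at (408.4, 202.4) mm against (408.3, 202.6) at the start.

The last picture shows a level, centred stack with the gripper open and about 90 mm above it.

**Checks that disagreed:**
- The measured tool height read up to 4 mm above my commanded height, so I judged each seating by contact force, which peaked at 43 N.
- My colour-mask outlines of the large spring and the final small spring were ragged because the colour masks leaked. I used edge positions for the large spring and the best-fit rectangle for the small one.
- I took no last picture of the lock nut, abrasive roll or chuck key. I planned every path clear of them and felt no unexpected contact.

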